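# Switch on the appliance test unit in order

### The arm

A 6-joint arm with a two-finger parallel gripper is mounted at the origin on the work surface. World frame = base frame: x ahead of the robot, y to its left, z up, the work surface at z = 0. Lengths are in m, angles in rad, forces in N, time in s.
With the tool pointing down it reaches from about 0.25 to 0.725 m from the base axis. Payload 4 kg.
Tool frame: the origin (TCP) lies at the very end of the fingers, on their centre line; the grasp point (between the pads) lies 19 mm behind it; y points along the fingers, z is the direction in which the jaws open and shut, and the axes are right-handed (so a half turn about y gives the same grasp; the last joint's range is limited). The gripper opens to 85 mm and grips with 20 to 120 N. Pads are 22 mm wide; open, the fingers measure 114 mm over their backs; the gripper's body (76 mm by 85 mm) begins 54 mm behind the grasp point. The pads swing forward as they close: fully open they stand 13 mm farther back than shut.
Start: joints at [-1.299, 0.241, 0.005, 1.335, 0, 1.571], TCP at [0.134, -0.482, 0.231] pointing down, gripper open.
Joint ranges: [-2.72, 2.72], [-1.05, 1.87], [-1.09, 1.28], [-1.99, 2.15], [-1.42, 1.44], [-3.14, 3.14]. Speed limits (rad/s): [2.79, 2.79, 3.14, 3.14, 3.14, 3.14].

### API

Orientations are given as a unit quaternion [x, y, z, w].
In Python, from workcell import bot gives the robot as it stands. The module is installed in compiled form; this text tells all that it offers.
- The arm moves only by the tool move_arm, never from a script. Its argument "increments" is a list of rows, each an object with "grip": the closure, from 0 (fully open) to 1 (shut); "linear": the shift along the tool's x, y, z scaled (see below), a list of three; "twist": the turn about the tool's y scaled (see below). A call has exactly 5 rows; each row shifts and turns the pose as measured when the row begins, along the tool's axes as they then stand; what a row does not reach is not made up. The controller multiplies each number of a shift by 0.2 m and each number of a turn by 2 rad. A row lasts 1/10 s, in which the tool goes at most 50 mm and 8.59 degrees, less where a joint would pass 70% of its speed; a pose out of reach is approached as far as the arm can. A call with a number of a shift or a turn outside -1 to 1 is refused whole. A call with a gripper value outside its range is refused whole. The fingers move at their own pace and stop on an object; the grip force is fixed at half the most. Time passes only in rows, so rows that do not move let the fingers close, or fill a call up. It gives the time, the measured TCP pose, the force and the opening at its end, in the units of the state.
- bot.get_obs(): the state, without advancing time (a new reading comes with each control period).
- bot.camera(name): name is "side" or "top"; returns (picture, depth): 400x640x3 uint8, blue, green, red; 400x640 float32, m along the optical axis (not along the pixel's ray), 0 where there is no reading.
- bot.camera_params(name): a dict with "camera_matrix" (3x3 intrinsics, pixels), "rvec" (rotation vector, rad) and "tvec" (3), from world to camera coordinates, as OpenCV has them. Camera axes: x right, y down, z forward; pixel columns grow to the right and rows downward; lengths in m; the calibration is good to about 2 mm. A picture is of the moment at which its call begins. camera_params takes no time and is no camera call.
- bot.job_done(): hands the job in, once; it reports no verdict.
The state is a dict: "clock": time; "joint_pos": joint angles; "joint_vel": joint speeds; "tau": joint torques, N m; "eef_pos": TCP position; "tool_rot": TCP orientation; "ft_force": force on the tool from outside, world axes, zero at the start; "ft_torque": the same for the moment, N m; "grip_width": finger opening in m.
Only numpy, scipy, OpenCV 4.12 (cv2) and the standard library are available. Lean on these libraries where they do the work, as an engineer would, in place of code of your own. Each camera call takes 0.05 s, during which the arm holds its last target. There are 200 camera calls.

### The job

Switch on the test unit so that donated appliances can be checked: with the fingertips, gently press the large round key, then the square key, then the long bar key, each fully in so that it stays down. Leave the small round key alone, and do not pick up or move anything else on the bench.

Things in the scene. Friction and masses are not known exactly. Their poses are not given: they have to be found in the camera images.
- test_unit: Grey sheet-metal appliance test unit fixed to the bench, 210 mm (x) x 290 mm (y) x 60 mm high. Origin: centre of its underside at bench height; z up; its x points from the key row to the two white sockets (away from the robot, give or take the unit's yaw). The four keys stand in one row along its y, 50 mm before the centre (x = -50 mm), at 60 mm pitch (y = -90, -30, 30, 90 mm), in an order that changes from start to start.
- large_round_switch: Main switch: the large round key, 40 mm in diameter. Black key in a thin grey collar on the test unit's top. Origin: centre of the key, on the unit's top plate (60 mm above the bench), z up, x and y parallel to the unit's. The key's flat top is 24 mm above the origin when out and 16 mm when fully in. Press force above 20 N is too rough.
- large_round_key (a joint): Travel of the large round key, in metres: 0 out (starts at 0 to 0.0015), 0.008 fully in against a rubber-cushioned stop; pressed on, key and stop sink together up to 11 mm further (from 4 N, about 1.5 N per mm more, not counted in this value) and come back up when let go. It takes about 3 N to move straight down, has no spring, and stays where it is left.
- square_switch: Earth-leakage switch: the square key, 26 x 26 mm. Black key in a thin grey collar on the test unit's top. Origin: centre of the key, on the unit's top plate (60 mm above the bench), z up, x and y parallel to the unit's. The key's flat top is 24 mm above the origin when out and 16 mm when fully in. Press force above 20 N is too rough.
- square_key (a joint): Travel of the square key, in metres: 0 out (starts at 0 to 0.0015), 0.008 fully in against a rubber-cushioned stop; pressed on, key and stop sink together up to 11 mm further (from 4 N, about 1.5 N per mm more, not counted in this value) and come back up when let go. It takes about 3 N to move straight down, has no spring, and stays where it is left.
- bar_switch: Socket switch: the long narrow bar key, 46 mm along the unit's x and 14 mm along its y. Black key in a thin grey collar on the test unit's top. Origin: centre of the key, on the unit's top plate (60 mm above the bench), z up, x and y parallel to the unit's. The key's flat top is 24 mm above the origin when out and 16 mm when fully in. Press force above 20 N is too rough.
- bar_key (a joint): Travel of the bar key, in metres: 0 out (starts at 0 to 0.0015), 0.008 fully in against a rubber-cushioned stop; pressed on, key and stop sink together up to 11 mm further (from 4 N, about 1.5 N per mm more, not counted in this value) and come back up when let go. It takes about 3 N to move straight down, has no spring, and stays where it is left.
- small_round_switch: The small round key, 16 mm in diameter; it is to be left alone. Black key in a thin grey collar on the test unit's top. Origin: centre of the key, on the unit's top plate (60 mm above the bench), z up, x and y parallel to the unit's. The key's flat top is 24 mm above the origin when out and 16 mm when fully in. 
- small_round_key (a joint): Travel of the small round key, in metres: 0 out (starts at 0 to 0.0015), 0.008 fully in against a rubber-cushioned stop; pressed on, key and stop sink together up to 11 mm further (from 4 N, about 1.5 N per mm more, not counted in this value) and come back up when let go. It takes about 3 N to move straight down, has no spring, and stays where it is left.
- adapter: White plug adapter block 50 x 50 x 40 mm, loose, standing on the back of the unit's top behind the key row. Origin: centre of its underside. Leave it where it is.
- mouse: Black computer mouse 108 x 60 x 34 mm lying on the bench to one side (the unit's +y side). Origin: centre of its underside. Leave it.
- mug: White mug, 80 mm wide, 90 mm tall, on the bench on the unit's -y side. Origin: centre of its underside. Leave it.
- tape_roll: Brown roll of packing tape lying flat, 100 mm wide, 48 mm high, on the bench behind the unit. Origin: centre of its underside. Leave it.
Not all that is in view belongs to the job. What is shaped like the adapter but orange or red is not meant.

How it is judged:
By the outcome, as a careful person would: the job done as asked, in the order asked, and still so for the second after the job is handed in, with the robot touching nothing.
It also fails if it takes over 48 s, if anything falls off the work surface, if the arm or the gripper's body presses on something with over 40 N, if the wrist force passes 120 N, or if a joint passes its speed limit or range.

## Working session

There is one attempt and no reset: what is moved stays moved. The work goes in short steps, Python scripts to look and compute and a tool call to move; the robot and the scene stay as the last step left them, time stands still between calls to the robot, and variables do not carry over. Pictures are saved under pics/ and viewed, about 8 in all and at most 12, crops included, and the job is handed in when it is done.

Besides the shell and the picture viewer there is one more tool, called after "Emit:" as name([rows], argument=value, ...), one row to a line, values as JSON. move_arm: Moves the arm, as the interface text tells. Its arguments: {"type":"object","properties":{"increments":{"type":"array"}},"required":["increments"]}

```bash
mkdir -p pics
cat > h.py <<'E'
import numpy as np, cv2
from workcell import bot
from scipy.spatial.transform import Rotation as R
def snap(name,fn):
    im,d=bot.camera(name); cv2.imwrite(f'pics/{fn}.png',im); np.save(f'pics/{fn}.npy',d); return im,d
def cam(name):
    p=bot.camera_params(name); return np.array(p['camera_matrix']),cv2.Rodrigues(np.array(p['rvec'],float))[0],np.array(p['tvec'],float).ravel()
def ray(name,u,v,z):
    "world point on pixel ray at height z"
    K,r,t=cam(name); c=-r.T@t; d=r.T@np.linalg.inv(K)@[u,v,1]; return c+d*(z-c[2])/d[2]
def dep(name,u,v,d):
    K,r,t=cam(name); return r.T@(np.linalg.inv(K)@[u,v,1]*d[int(v),int(u)]-t)
E
python3 - <<'E'
from h import *
snap('top','t0'); snap('side','s0')
o=bot.get_obs(); print({k:np.round(v,3) for k,v in o.items()}); print(R.from_quat(o['tool_rot']).as_matrix().round(2))
for n in('top','side'):
    K,r,t=cam(n); print(n,K[0,0],(-r.T@t).round(3),r.round(2).tolist())
E
```

```text
{'clock': np.float64(0.1), 'joint_pos': array([-1.299,  0.241,  0.004,  1.335,  0.   ,  1.571]), 'joint_vel': array([ 0.001, -0.001,  0.002,  0.002, -0.001, -0.   ]), 'tau': array([-1.0000e-03, -3.7314e+01,  2.5301e+01,  1.1000e-02, -0.0000e+00,
       -0.0000e+00]), 'eef_pos': array([ 0.134, -0.481,  0.23 ]), 'tool_rot': array([-0.096,  0.701, -0.7  ,  0.096]), 'ft_force': array([-0.016, -0.228, -0.88 ]), 'ft_torque': array([ 0.018, -0.001,  0.   ]), 'grip_width': np.float64(0.085)}
[[-0.96 -0.    0.27]
 [-0.27  0.   -0.96]
 [-0.   -1.   -0.  ]]
top 450.3795334102548 [0.597 0.042 1.046] [[0.02, -1.0, 0.04], [-1.0, -0.02, -0.04], [0.04, -0.04, -1.0]]
side 441.97827673166915 [ 0.252 -0.575  0.716] [[0.83, -0.55, 0.01], [-0.37, -0.56, -0.74], [0.41, 0.62, -0.67]]
```

View pics/t0.png

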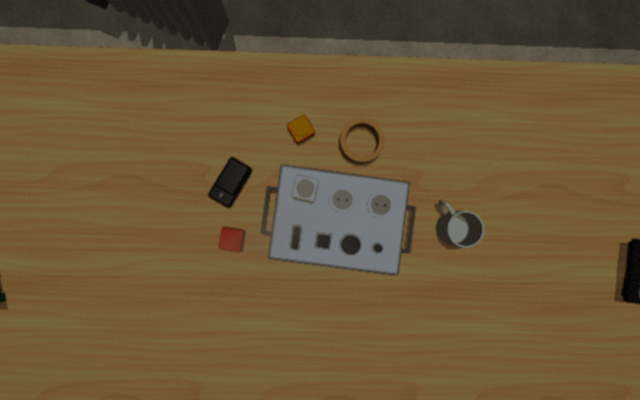

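View pics/s0.png

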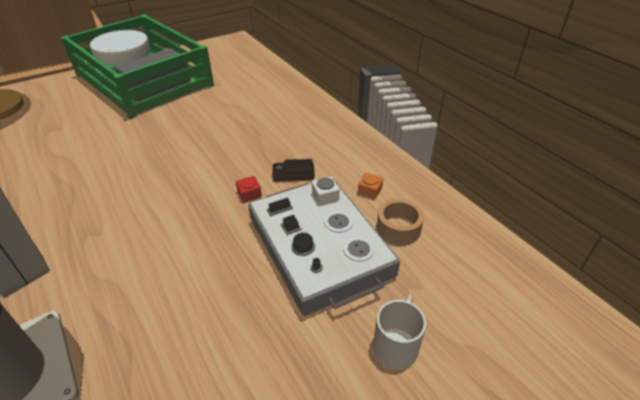

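The top view shows four candidate keys in a row: bar (296,237), square (323,241), large round (350,245) and small round (378,248), which is to be left alone. The side view shows the same order. The red and orange blocks at (231,239) and (301,129) are not wanted. Next is a close crop.

Run:
```python
from h import *
a=cv2.imread('pics/t0.png')[155:280,260:420]; b=cv2.imread('pics/s0.png')[180:290,240:400]
cv2.imwrite('pics/c0.png',np.vstack([cv2.resize(x,None,fx=f,fy=f,interpolation=cv2.INTER_CUBIC) for x,f in((cv2.convertScaleAbs(a,alpha=1.3),2.5*2),)]))
d=np.load('pics/t0.npy'); ds=np.load('pics/s0.npy')
for n,u,v in(('bar',296,237),('sq',323,241),('LR',350,245),('SR',378,248)):
    print(n,ray('top',u,v,.083).round(4),dep('top',u,v,d).round(4))
for n,u,v in(('bar',279,206),('sq',291,223),('LR',303,242),('SR',316,263)):
    print(n,ray('side',u,v,.083).round(4),dep('side',u,v,ds).round(4))
for u,v in((281,166),(409,182),(397,274),(269,258)): print(ray('top',u,v,.06).round(4))
```

```text
bar [0.5521 0.0535 0.083 ] [0.5521 0.0535 0.0819]
sq [ 0.5446 -0.0042  0.083 ] [ 0.5446 -0.0042  0.0825]
LR [ 0.5371 -0.0621  0.083 ] [ 0.5371 -0.0621  0.0833]
SR [ 0.5317 -0.1224  0.083 ] [ 0.5316 -0.1227  0.0809]
bar [0.5442 0.0419 0.083 ] [0.5472 0.0484 0.0763]
sq [ 0.5401 -0.0152  0.083 ] [ 0.5396 -0.0162  0.0841]
LR [ 0.5336 -0.0723  0.083 ] [ 0.5344 -0.0709  0.0813]
SR [ 0.5267 -0.1298  0.083 ] [ 0.5269 -0.1294  0.0824]
[0.7056 0.0899 0.06  ]
[ 0.6767 -0.1931  0.06  ]
[ 0.4741 -0.1689  0.06  ]
[0.5045 0.1114 0.06  ]
```

View pics/c0.png

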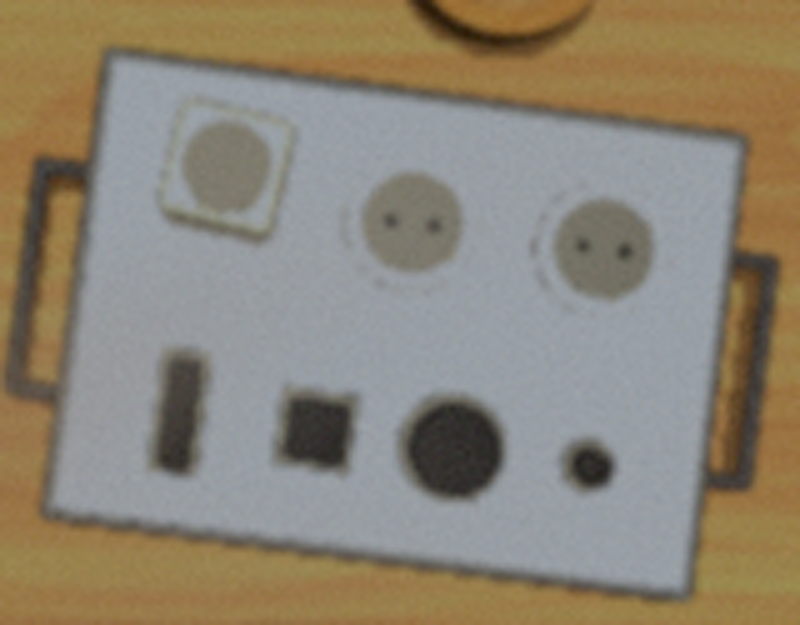

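The crop confirms the order (left to right in the picture): bar at (296,237), square at (323,241), large round at (351,244), small round at (378,248). The corners and the keys give the same pose: yaw about -0.106 and centre about (0.590,-0.040). Fingers shut, I'll move towards the large round key at height.

Emit:
move_arm([
  {"grip": 1,"linear": [-0.2,0,-0.12],"twist": 0},
  {"grip": 1,"linear": [-0.2,0,-0.12],"twist": 0},
  {"grip": 1,"linear": [-0.2,0,-0.12],"twist": 0},
  {"grip": 1,"linear": [-0.2,0,-0.12],"twist": 0},
  {"grip": 1,"linear": [-0.2,0,-0.12],"twist": 0},
])

```text
clock: 0.6
eef_pos: [0.2956, -0.3107, 0.2276]
tool_rot: [-0.092, 0.703, -0.7, 0.09]
ft_force: [0.7, -0.6, 0.3]
grip_width: 0.0126
```

Emit:
move_arm([
  {"grip": 1,"linear": [-0.2,0,-0.12],"twist": 0},
  {"grip": 1,"linear": [-0.2,0,-0.12],"twist": 0},
  {"grip": 1,"linear": [-0.2,0,-0.12],"twist": 0},
  {"grip": 1,"linear": [-0.2,0,-0.12],"twist": 0},
  {"grip": 1,"linear": [-0.2,0,-0.12],"twist": 0},
])

```text
clock: 1.1
eef_pos: [0.4625, -0.1351, 0.2265]
tool_rot: [-0.092, 0.703, -0.7, 0.089]
ft_force: [0.8, -1.7, -0.0]
grip_width: 0.0002
```

```bash
cat >> h.py <<'E'
yaw=-0.106; c=np.array([.590,-.040])
Ru=np.array([[np.cos(yaw),-np.sin(yaw)],[np.sin(yaw),np.cos(yaw)]])
keys={n:np.r_[c+Ru@[-.05,y],.084] for n,y in(('LR',-.03),('SQ',.03),('BAR',.09),('SR',-.09))}
def togo(n,z):
    o=bot.get_obs(); m=R.from_quat(o['tool_rot']).as_matrix(); t=keys[n].copy(); t[2]=z
    print(n,'t',round(float(o['clock']),2),'at',o['eef_pos'].round(4),'tgt',t.round(4),'scaled',(m.T@(t-o['eef_pos'])/.2).round(3),'F',np.round(o['ft_force'],1),'w',round(float(o['grip_width']),3))
E
python3 - <<'E'
from h import *
togo('LR',.12)
# project key centres & unit corners into the initial side picture
K,r,t=cam('side'); im=cv2.imread('pics/s0.png')
im=cv2.resize(im[170:300,230:410],None,fx=4,fy=4,interpolation=cv2.INTER_CUBIC)
pts=list(keys.values())+[np.r_[c+Ru@[a,b],.06] for a in(-.105,.105) for b in(-.145,.145)]
for p in pts:
    q=K@(r@p+t); q=q[:2]/q[2]; print(q.round(1)); cv2.circle(im,tuple(int(v) for v in ((q-[230,170])*4)),3,(0,0,255),-1)
cv2.imwrite('pics/c1.png',im)
E
```

```text
LR t 1.1 at [ 0.4625 -0.1351  0.2265] tgt [ 0.5371 -0.0645  0.12  ] scaled [-0.453  0.532 -0.244] F [ 0.8 -1.7 -0. ] w 0.0
[302.4 238.4]
[289.9 219. ]
[278.4 201.2]
[316.2 259.7]
[302.3 301.1]
[246.1 201.9]
[401.2 259. ]
[330.9 174.4]
```

View pics/c1.png

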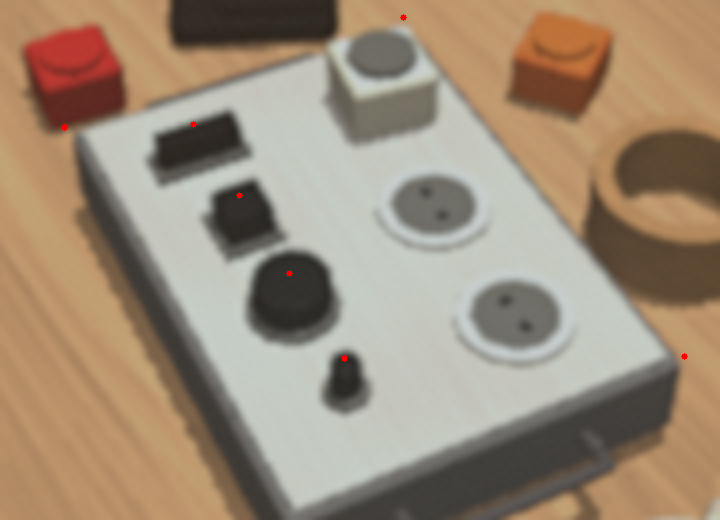

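The projected centres land within about 1 px of the key tops in the side view (large round at about (303,239) in the full picture). The two cameras agree to 2-3 mm, so I'll go on to above the key.

Emit:
move_arm([
  {"grip": 1,"linear": [-0.15,0.1,-0.08],"twist": 0},
  {"grip": 1,"linear": [-0.15,0.1,-0.08],"twist": 0},
  {"grip": 1,"linear": [-0.14,0.12,-0.08],"twist": 0},
  {"grip": 1,"linear": [0,0.1,0],"twist": 0},
  {"grip": 1,"linear": [0,0.08,0],"twist": 0},
])

```text
clock: 1.6
eef_pos: [0.5433, -0.0563, 0.1235]
tool_rot: [-0.094, 0.702, -0.699, 0.095]
ft_force: [-0.8, 0.1, 0.1]
grip_width: 0.0005
```

Run:
```python
from h import *
togo('LR',.092)
im,_=snap('top','t1'); im2,_=snap('side','s1')
f=lambda a:cv2.resize(a,None,fx=4,fy=4,interpolation=cv2.INTER_CUBIC)
cv2.imwrite('pics/c2.png',f(im2[130:280,240:400]))
```

```text
LR t 1.6 at [ 0.5433 -0.0563  0.1235] tgt [ 0.5371 -0.0645  0.092 ] scaled [0.041 0.158 0.032] F [-0.8  0.1  0.1] w 0.001
```

View pics/c2.png

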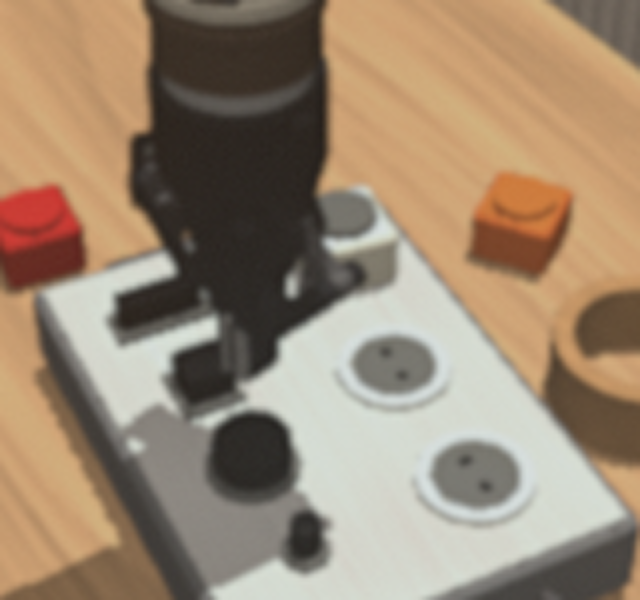

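The shut fingertips are at about (304,222) in the full picture, above and just behind the large round key at (302,241). This fits the measured pose. I'll correct sideways, then descend.

Emit:
move_arm([
  {"grip": 1,"linear": [0.04,0,0.03],"twist": 0},
  {"grip": 1,"linear": [0,0.05,0],"twist": 0},
  {"grip": 1,"linear": [0,0.05,0],"twist": 0},
  {"grip": 1,"linear": [0,0.04,0],"twist": 0},
  {"grip": 1,"linear": [0,0,0],"twist": 0},
])

```text
clock: 2.2
eef_pos: [0.535, -0.0669, 0.0948]
tool_rot: [-0.093, 0.702, -0.7, 0.093]
ft_force: [-0.5, 0.1, 0.3]
grip_width: -0.0004
```

Run:
```python
from h import *
togo('LR',.073)
```

```text
LR t 2.2 at [ 0.535  -0.0669  0.0948] tgt [ 0.5371 -0.0645  0.073 ] scaled [-0.013  0.109 -0.008] F [-0.5  0.1  0.3] w -0.0
```

Emit:
move_arm([
  {"grip": 1,"linear": [-0.01,0.02,-0.005],"twist": 0},
  {"grip": 1,"linear": [0,0.02,0],"twist": 0},
  {"grip": 1,"linear": [0,0.02,0],"twist": 0},
  {"grip": 1,"linear": [0,0.015,0],"twist": 0},
  {"grip": 1,"linear": [0,0.015,0],"twist": 0},
])

```text
clock: 2.7
eef_pos: [0.5379, -0.0654, 0.0771]
tool_rot: [-0.092, 0.702, -0.7, 0.094]
ft_force: [-2.2, -0.2, 3.4]
grip_width: -0.0001
```

Emit:
move_arm([
  {"grip": 1,"linear": [0,0.01,0],"twist": 0},
  {"grip": 1,"linear": [0,0.01,0],"twist": 0},
  {"grip": 1,"linear": [0,0.01,0],"twist": 0},
  {"grip": 1,"linear": [0,0.005,0],"twist": 0},
  {"grip": 1,"linear": [0,0,0],"twist": 0},
])

```text
clock: 3.2
eef_pos: [0.5379, -0.0655, 0.0732]
tool_rot: [-0.091, 0.702, -0.7, 0.095]
ft_force: [-3.7, 0.3, 6.8]
grip_width: -0.0002
```

The force is 6.8 N at 73 mm, so the key is in against the stop and about 3 mm into the cushion. I'll press a touch more, then lift.

Emit:
move_arm([
  {"grip": 1,"linear": [0,0.008,0],"twist": 0},
  {"grip": 1,"linear": [0,0.004,0],"twist": 0},
  {"grip": 1,"linear": [0,-0.05,0],"twist": 0},
  {"grip": 1,"linear": [0,-0.1,0],"twist": 0},
  {"grip": 1,"linear": [0,-0.06,0],"twist": 0},
])

```text
clock: 3.7
eef_pos: [0.537, -0.0652, 0.115]
tool_rot: [-0.092, 0.702, -0.7, 0.094]
ft_force: [0.8, 0.2, 0.4]
grip_width: 0.0001
```

Run:
```python
from h import *
togo('SQ',.11)
```

```text
SQ t 3.7 at [ 0.537  -0.0652  0.115 ] tgt [ 0.5435 -0.0049  0.11  ] scaled [-0.11   0.026 -0.283] F [0.8 0.2 0.4] w 0.0
```

Emit:
move_arm([
  {"grip": 1,"linear": [-0.04,0,-0.1],"twist": 0},
  {"grip": 1,"linear": [-0.04,0,-0.1],"twist": 0},
  {"grip": 1,"linear": [-0.03,0,-0.07],"twist": 0},
  {"grip": 1,"linear": [0,0,0],"twist": 0},
  {"grip": 1,"linear": [0,0,0],"twist": 0},
])

```text
clock: 4.2
eef_pos: [0.5467, -0.0063, 0.1183]
tool_rot: [-0.089, 0.701, -0.701, 0.096]
ft_force: [0.9, -0.2, -0.1]
grip_width: 0.0
```

Run:
```python
from h import *
togo('SQ',.092)
im2,_=snap('side','s2'); cv2.imwrite('pics/c3.png',cv2.resize(im2[130:280,240:400],None,fx=4,fy=4,interpolation=cv2.INTER_CUBIC))
```

```text
SQ t 4.2 at [ 0.5467 -0.0063  0.1183] tgt [ 0.5435 -0.0049  0.092 ] scaled [ 0.015  0.132 -0.011] F [ 0.9 -0.2 -0.1] w 0.0
```

View pics/c3.png

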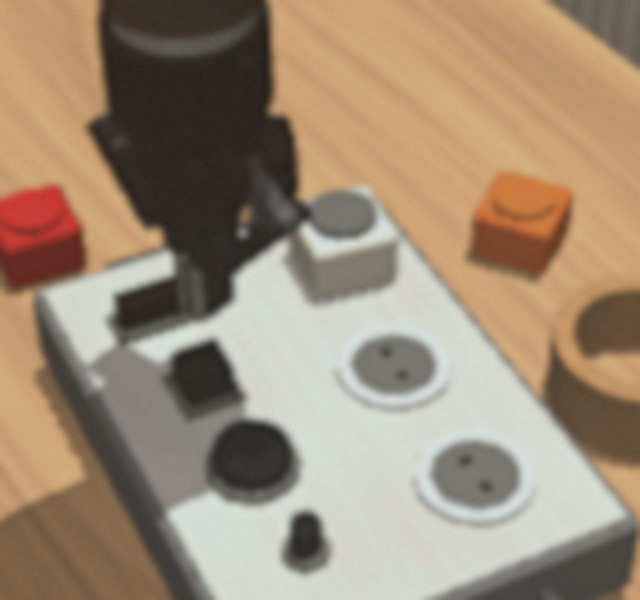

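The large round key at crop (253,457) sits visibly lower than before. The fingertips at crop (210,310) are above the square key at (203,372). I'll press the square key.

Emit:
move_arm([
  {"grip": 1,"linear": [0.015,0.05,-0.01],"twist": 0},
  {"grip": 1,"linear": [0,0.05,0],"twist": 0},
  {"grip": 1,"linear": [0,0.03,0],"twist": 0},
  {"grip": 1,"linear": [0,0.02,0],"twist": 0},
  {"grip": 1,"linear": [0,0.02,0],"twist": 0},
])

```text
clock: 4.75
eef_pos: [0.5422, -0.0075, 0.0806]
tool_rot: [-0.089, 0.702, -0.701, 0.094]
ft_force: [-1.0, 0.4, 2.4]
grip_width: 0.0001
```

Run:
```python
from h import *
togo('SQ',.072)
d=np.load('pics/s2.npy')
for u,v in((303,242),(301,244),(305,244)): print(dep('side',u,v,d).round(4))
```

```text
SQ t 4.75 at [ 0.5422 -0.0075  0.0806] tgt [ 0.5435 -0.0049  0.072 ] scaled [-0.009  0.043 -0.011] F [-1.   0.4  2.4] w 0.0
[ 0.537  -0.0664  0.0755]
[ 0.5313 -0.0682  0.0749]
[ 0.5366 -0.0745  0.0775]
```

The large round key's top reads 75-77 mm, which is fully in (76 mm expected). I'll carry on with the square key.

Emit:
move_arm([
  {"grip": 1,"linear": [0,0.015,0],"twist": 0},
  {"grip": 1,"linear": [0,0.012,0],"twist": 0},
  {"grip": 1,"linear": [0,0.01,0],"twist": 0},
  {"grip": 1,"linear": [0,0.01,0],"twist": 0},
  {"grip": 1,"linear": [0,0.005,0],"twist": 0},
])

```text
clock: 5.25
eef_pos: [0.5423, -0.0075, 0.0724]
tool_rot: [-0.088, 0.702, -0.701, 0.094]
ft_force: [-2.7, 0.2, 9.4]
grip_width: -0.0002
```

The force is 9.4 N at 72.4 mm, so the square key is fully in. I'll lift off.

Emit:
move_arm([
  {"grip": 1,"linear": [0,0,0],"twist": 0},
  {"grip": 1,"linear": [0,-0.05,0],"twist": 0},
  {"grip": 1,"linear": [0,-0.1,0],"twist": 0},
  {"grip": 1,"linear": [0,-0.06,0],"twist": 0},
  {"grip": 1,"linear": [0,0,0],"twist": 0},
])

```text
clock: 5.75
eef_pos: [0.5426, -0.0078, 0.1178]
tool_rot: [-0.088, 0.701, -0.701, 0.095]
ft_force: [0.4, -0.0, 0.5]
grip_width: -0.0004
```

Emit:
move_arm([
  {"grip": 1,"linear": [-0.04,0,-0.1],"twist": 0},
  {"grip": 1,"linear": [-0.04,0,-0.1],"twist": 0},
  {"grip": 1,"linear": [-0.03,0,-0.07],"twist": 0},
  {"grip": 1,"linear": [0,0,0],"twist": 0},
  {"grip": 1,"linear": [0,0,0],"twist": 0},
])

```text
clock: 6.25
eef_pos: [0.55, 0.0509, 0.1164]
tool_rot: [0.088, -0.701, 0.702, -0.094]
ft_force: [0.2, -0.5, 0.2]
grip_width: -0.0004
```

Run:
```python
from h import *
togo('BAR',.092)
im2,d=snap('side','s3'); cv2.imwrite('pics/c4.png',cv2.resize(im2[130:280,240:400],None,fx=4,fy=4,interpolation=cv2.INTER_CUBIC))
for u,v in((303,242),(291,223),(290,225)): print(dep('side',u,v,d).round(4))
```

```text
BAR t 6.25 at [0.55   0.0509 0.1164] tgt [0.5498 0.0548 0.092 ] scaled [-0.003  0.122 -0.019] F [ 0.2 -0.5  0.2] w -0.0
[ 0.5369 -0.0665  0.0756]
[ 0.5427 -0.0101  0.0772]
[ 0.5381 -0.0141  0.0775]
```

View pics/c4.png

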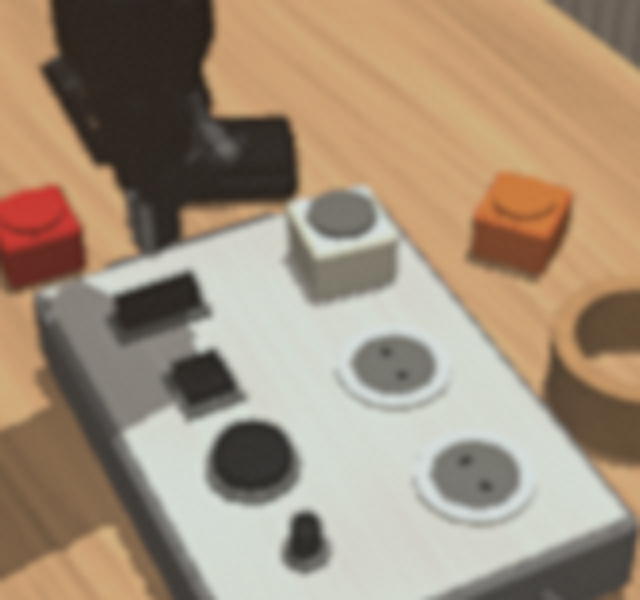

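The square key at crop (203,376) is down and reads about 77 mm. The fingertips at crop (155,245) are above the bar at (157,300). I'll press the bar.

Emit:
move_arm([
  {"grip": 1,"linear": [0,0.05,-0.015],"twist": 0},
  {"grip": 1,"linear": [0,0.045,0],"twist": 0},
  {"grip": 1,"linear": [0,0.03,0],"twist": 0},
  {"grip": 1,"linear": [0,0.02,0],"twist": 0},
  {"grip": 1,"linear": [0,0.02,0],"twist": 0},
])

```text
clock: 6.8
eef_pos: [0.5488, 0.0516, 0.0802]
tool_rot: [0.087, -0.701, 0.702, -0.092]
ft_force: [-0.6, 0.6, 3.6]
grip_width: 0.0004
```

Emit:
move_arm([
  {"grip": 1,"linear": [0,0.015,0],"twist": 0},
  {"grip": 1,"linear": [0,0.012,0],"twist": 0},
  {"grip": 1,"linear": [0,0.01,0],"twist": 0},
  {"grip": 1,"linear": [0,0.01,0],"twist": 0},
  {"grip": 1,"linear": [0,0.005,0],"twist": 0},
])

```text
clock: 7.3
eef_pos: [0.5489, 0.0516, 0.0723]
tool_rot: [0.086, -0.701, 0.702, -0.093]
ft_force: [-3.4, -0.2, 8.8]
grip_width: 0.0
```

The force is 8.8 N at 72.3 mm, so the bar is fully in. I'll lift, back away towards the robot and check.

Emit:
move_arm([
  {"grip": 1,"linear": [0,0,0],"twist": 0},
  {"grip": 1,"linear": [0,-0.05,0],"twist": 0},
  {"grip": 1,"linear": [0,-0.15,0],"twist": 0},
  {"grip": 1,"linear": [0,-0.2,0],"twist": 0},
  {"grip": 1,"linear": [0,-0.15,0],"twist": 0},
])

```text
clock: 7.8
eef_pos: [0.5445, 0.0509, 0.1827]
tool_rot: [0.09, -0.701, 0.702, -0.089]
ft_force: [0.6, 0.4, 0.1]
grip_width: 0.0001
```

Emit:
move_arm([
  {"grip": 1,"linear": [0.2,-0.05,0],"twist": 0},
  {"grip": 1,"linear": [0.2,0,0],"twist": 0},
  {"grip": 1,"linear": [0.2,0,0],"twist": 0},
  {"grip": 1,"linear": [0,0,0],"twist": 0},
  {"grip": 1,"linear": [0,0,0],"twist": 0},
])

```text
clock: 8.3
eef_pos: [0.4294, 0.0199, 0.1991]
tool_rot: [0.084, -0.7, 0.703, -0.095]
ft_force: [1.3, -0.3, 1.1]
grip_width: -0.0003
```

Run:
```python
from h import *
togo('BAR',.2)
im2,d=snap('side','s4'); im,dt=snap('top','t4')
cv2.imwrite('pics/c5.png',cv2.resize(im2[130:300,240:400],None,fx=3.5,fy=3.5,interpolation=cv2.INTER_CUBIC))
d0=np.load('pics/s0.npy'); dt0=np.load('pics/t0.npy')
for n in keys:
    for cn,a,b in(('side',d0,d),('top',dt0,dt)):
        K,r,t=cam(cn); q=K@(r@keys[n]+t); u,v=(q[:2]/q[2]).round().astype(int); v+=2*(cn=='side')
        z=lambda D:np.median([dep(cn,u+i,v+j,D)[2] for i in(-1,0,1) for j in(-1,0,1)]).round(4)
        print(n,cn,z(a),z(b))
```

```text
BAR t 8.3 at [0.4294 0.0199 0.1991] tgt [0.5498 0.0548 0.2   ] scaled [-0.626  0.004 -0.018] F [ 1.3 -0.3  1.1] w -0.0
LR side 0.081 0.0751
LR top 0.0816 0.0756
SQ side 0.0825 0.0755
SQ top 0.0829 0.0759
BAR side 0.0817 0.0749
BAR top 0.0825 0.074
SR side 0.0825 0.0826
SR top 0.082 0.0845
```

View pics/c5.png

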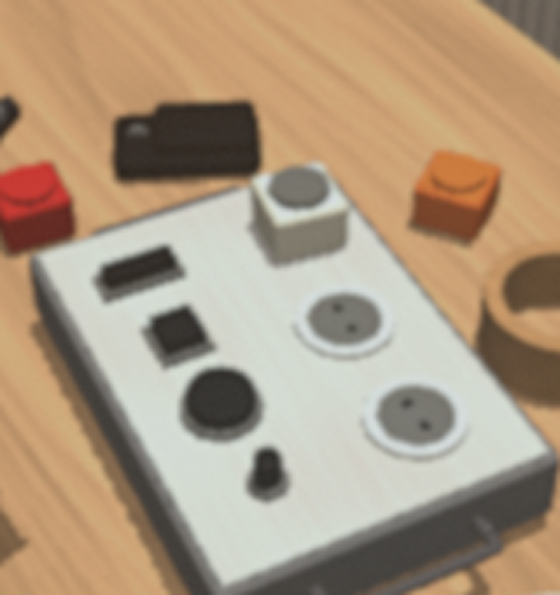

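All three keys (crop (140,270), (178,332) and (222,400)) are down at about 75-76 mm. The small round key at (267,472) is still out and nothing else has moved, so I'll hand it in.

```bash
python3 -c "
from workcell import bot
bot.job_done()"
```

```text
the job is handed in; nothing more can be done
```

I pressed the large round key, then the square key, then the bar key with the shut fingertips, and each one stayed down. I handed the job in at about 8.4 s on the robot's clock, with the arm clear of everything.

- **Keys in:** the final depth readings put the three key tops at 74–76 mm in both cameras, against 76 mm expected when fully in. They read 81–83 mm at the start.
- **Force:** the highest force I read while pressing was about 9.4 N, against the 20 N limit. I gave the large round key one last small push after its 6.8 N reading and took no reading at that peak.
- **Left alone:** the small round key is still out at about 83 mm. In the last side view the adapter, mouse, tape roll and blocks look unmoved. The mug was outside that crop, but the arm never went near it.
- **Disagreement:** the two cameras differed by 2–3 mm sideways, close to the stated calibration error and too little to affect the presses.

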